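Hold a sanded plaster shade over the bench extraction mouth

TASK

The inside of the freshly sanded plaster lampshade has to be cleared of dust at the bench extraction point: first open its blast gate by pulling the red knob all the way out to the stop. Then pick the shade up by its black lampholder, carry it over the clutter without touching the extraction point with it, and finish while holding it still above the round suction mouth, upright, centred and about a centimetre clear of the flange, so that air is drawn in evenly all round the rim. Do not put it down at the end, and leave the gate open and the carton, tub, globe and spatula where they are.

Things in the scene. Friction and masses are not known exactly. Their poses are not given: they have to be found in the camera images.
- station: Extraction point fixed on the table: galvanised box 170 x 150 x 86 mm on a 210 x 150 foot plate, above it the gate housing (132 x 130, top at 102 mm), then a round flange, the suction mouth (outer diameter 132, bore 84, top at 133 mm). Black hose, 90 mm high, leaves on +y. Origin: on the table under the mouth's axis; z up; -x is the front, the red knob's side. Turned up to 0.25 rad.
- suction_mouth (a point): Centre of the flange's flat top face, 133 mm above the table; axes as the station's. The rim of the shade is to hover over this.
- gate (a joint): Travel of the blast gate's blade in m: 0 shut, 0.080 fully out at its hard stop (open). The blade, a level plate 92 mm wide at 93 to 96 mm height, slides out along the station's -x. Seal friction 4 N; a light return spring pulls it shut with 0.6 N (shut) to 2.2 N (fully out): it takes 5 to 7 N to pull and stays where it is left. Starts shut or up to 20 mm out.
- gate_knob (a point): Centre of the gate's upright round red knob (diameter 26 mm, from 106 to 142 mm above the table, on a 14 mm stem); moves with the blade. Gate shut: 100 mm from the mouth's axis on the station's -x side; fully out: 180 mm. The nearest part at its height is the flange edge, 34 mm behind the knob's centre when shut.
- shade: Lampshade: light grey plaster ball, diameter 140 mm, cut off below, standing on its round open mouth (rim outer diameter 110, wall 7 mm); shell 111 mm high, an upright black lampholder on top. 0.3 to 0.5 kg. Origin: centre of the mouth in the plane of the rim (its lowest points); z is its axis, up. Round: its yaw does not matter. Starts standing on the table.
- lampholder (a point): Middle of the black lampholder (diameter 44 mm, 50 mm tall, from 113 to 163 mm above the rim, a brass stub 10 mm long on top), on the shade's axis 139 mm above its origin: the place to grip it. A collar of diameter 54 mm reaches up to 114 mm above the rim.
- carton: Loose open carton, white outside and brown inside, 150 (x) x 90 (y) x 100 mm, 0.45 kg, its raised flap at the +x end reaching 152 mm above the table. Stands between the shade and the station. Origin: centre of its underside. Leave it.
- tub: Loose white tub of smoothing compound with a red lid, diameter 89 mm, 76 mm tall. Origin: centre of its underside. Leave it.
- globe: Loose plain plaster globe without lampholder, diameter 130 mm, 117 mm tall, standing on its flat underside. Origin: centre of its underside. Leave it.
- spatula: Loose spatula lying flat on the table, 200 mm long along its x. Origin: the middle of its length, at its underside. Leave it.
There are look-alikes about, which are no part of the job. Leave any blue look-alike of the shade alone.

How it is judged:
On the way, in this order (a step that is already met when the one before it is completed fails the run):
1. the blast gate has been pulled out to its stop, the shade still standing on the table (value of joint gate above 0.075 m and height (world z) of shade below 0.01 m), for 0.2 s.
2. the shade has been picked up by its lampholder (height (world z) of shade above 0.03 m and contact force between the fingers and shade above 2 N and distance between the grasp point and lampholder below 0.04 m), for 0.2 s.
At the end, for the whole second after the job is handed in: Gate at least 73 of 80 mm open; the shade held still in the fingers, its rim 4 to 20 mm above the flange, within 10 mm of the mouth's centre, tilted under 5 degrees, touching neither station nor carton; carton, tub, globe and spatula within 20 mm of their places (value of joint gate above 0.073 m and z of shade in the frame of suction_mouth between 0.004 and 0.02 m and horizontal distance between shade and suction_mouth below 0.01 m and angle between shade's own z axis and vertical below 0.09 rad and linear speed of shade below 0.02 m/s and angular speed of shade below 0.15 rad/s and contact force between the fingers and shade above 2 N and contact force between shade and station below 0.1 N and contact force between shade and carton below 0.1 N and distance of each of carton, tub, globe, spatula from where it was at the start of the episode below 0.02 m); the arm keeps its last pose, push and grip.
It fails at once if the shade knocks or rests on the extraction point (over 0.5 N) (contact force between shade and station above 0.5 N).
It fails at once if the carton, tub, globe or spatula is pushed more than 20 mm from its place (distance of any of carton, tub, globe, spatula from where it was at the start of the episode above 0.02 m).
It also fails if it takes over 64 s, if anything falls off the work surface, if the arm or the gripper's body presses on something with over 40 N, if the wrist force passes 120 N, or if a joint passes its speed limit or range.

ROBOT

A 7-joint arm with a two-finger parallel gripper is mounted at the origin on the work surface. World frame = base frame: x ahead of the robot, y to its left, z up, the work surface at z = 0. Lengths are in m, angles in rad, forces in N, time in s.
With the tool pointing down it reaches from about 0.4 to 0.875 m from the base axis. Payload 19.3 kg.
Tool frame: the origin (TCP) lies on the centre line of the jaws, within the pads' length; the fingertips stand 11 mm ahead of it and the grasp point (between the pads) lies 8 mm behind it; y points along the fingers, x is the direction in which the jaws open and shut, and the axes are right-handed (so a half turn about y gives the same grasp; the last joint's range is limited). The gripper opens to 85 mm and grips with 20 to 120 N. Pads are 22 mm wide; open, the fingers measure 114 mm over their backs; the gripper's body (76 mm by 85 mm) begins 54 mm behind the grasp point. The pads swing forward as they close: fully open they stand 13 mm farther back than shut.
Start: joints at [1.148, 0.521, -0.036, 1.599, 0.021, 1.021, -0.113], TCP at [0.216, -0.587, 0.242] pointing down, gripper open.
Joint ranges: [-2.91, 2.91], [-0.3, 2.13], [-1.5, 1.42], [0.17, 2.43], [-1.26, 4.41], [0.16, 1.93], [-2.52, 2.52]. Speed limits (rad/s): [1.89, 1.89, 2.39, 2.39, 3.01, 3.01, 3.01].

INTERFACE

Orientations are given as [roll, pitch, yaw] about the fixed x, y, z axes, in that order (R = Rz(yaw) Ry(pitch) Rx(roll)).
In Python, from workcell import monitor, cams, bot gives the robot as it stands.
- The arm moves only by the tool send_rows, never from a script. Its argument "series" is text: rows parted by semicolons, each of 7 numbers parted by spaces: the turn, a rotation vector about the tool's x, y, z in rad, then the shift along the tool's x, y, z in mm, then the opening, from 0 (shut) to 1 (fully open). In form: ax ay az tx ty tz claw; .... A call has 1 to 20 rows; each row is the pose to reach, as a shift and turn from the pose commanded when the call began, along the tool's axes at that moment; what a row does not reach only later rows make up. A row lasts 1/12 s, in which the tool goes at most 41.7 mm and 7.16 degrees, less where a joint would pass 70% of its speed; a pose out of reach is approached as far as the arm can. A call with a gripper value outside its range is refused whole. The fingers move at their own pace and stop on an object; "force" is the grip in N (left out, the last holds). Time passes only in rows, so rows that repeat a pose let the fingers close. It gives the time, the measured TCP pose, the force and the opening at its end, in the units of the state.
- monitor.observe(): the state, without advancing time (a new reading comes with each control period).
- cams.grab_frame(name): name is "scene" or "side" or "wrist"; returns the picture (420x560x3 uint8, red, green, blue); there is no depth.
- cams.get_calibration(name): a dict with "mtx" (3x3 intrinsics, pixels), "k1" (the pictures are not rectified: a ray, as slopes to the right and down, at radius r is drawn at 1 + k1 r^2 times it, then the intrinsics apply), "origin" and "attitude" of the camera in the world. Camera axes: x right, y down, z forward; pixel columns grow to the right and rows downward; lengths in m; the calibration is good to about 2 mm. A picture is of the moment at which its call begins: read the wrist's pose just before it. get_calibration takes no time and is no camera call; for the wrist camera it gives the pose at the moment of the call.
- bot.job_done(): hands the job in, once; it reports no verdict.
The state is a dict: "clock": time; "qpos": joint angles; "qd": joint speeds; "joint_efforts": joint torques, N m; "position": TCP position; "tool_rot": TCP orientation; "force": force on the tool from outside, world axes, zero at the start; "moment": the same for the moment, N m; "grip_width": finger opening in m.
Only numpy, scipy, OpenCV 4.12 (cv2) and the standard library are available. Lean on these libraries where they do the work, as an engineer would, in place of code of your own. Each camera call takes 0.05 s, during which the arm holds its last target.

## Working session

There is one attempt and no reset: what is moved stays moved. The work goes in short steps, Python scripts to look and compute and a tool call to move; the robot and the scene stay as the last step left them, time stands still between calls to the robot, and variables do not carry over. Pictures are saved under pics/ and viewed, and the job is handed in when it is done.

Besides the shell and the picture viewer there is one more tool, called after "Call:" as name(argument=value, ...), one argument or row to a line, values as JSON. send_rows: Moves the arm, as the interface text tells. Its arguments: {"type":"object","properties":{"series":{"type":"string"},"force":{"type":"number"}},"required":["series"]}

```bash
mkdir -p pics; python3 - <<'E'
from workcell import monitor,cams,bot
import cv2
print(monitor.observe())
for n in ["scene","side","wrist"]:
    c=cams.get_calibration(n);print(n,c)
    cv2.imwrite(f"pics/{n}0.png",cams.grab_frame(n)[:,:,::-1])
E
```

```text
{'clock': 0.0, 'qpos': array([ 1.14779879,  0.52200239, -0.03632533,  1.60001903,  0.02120371,
        1.02108036, -0.11278688]), 'qd': array([ 1.92392204e-04,  4.88170137e-04, -7.10178258e-04,  1.22252708e-03,
        7.16803989e-05,  2.31529073e-04, -2.02596405e-03]), 'joint_efforts': array([-2.11577157e-03, -9.27114487e+01,  1.97871119e+00, -3.69935739e+01,
        1.77650212e-02,  8.17100750e-03,  5.44948534e-05]), 'position': array([ 0.21580374, -0.58621265,  0.24172904]), 'tool_rot': array([-1.57088059e+00,  1.12084535e-03, -1.21799535e+00]), 'force': array([0.04509943, 0.10952205, 0.10729266]), 'moment': array([-0.00695383,  0.0047647 ,  0.00828256]), 'grip_width': 0.08528820611005518}
scene {'mtx': array([[495.68200089,   0.        , 281.48973846],
       [  0.        , 495.68200089, 207.8143856 ],
       [  0.        ,   0.        ,   1.        ]]), 'k1': 0.0029126053497487638, 'origin': array([1.1749138 , 0.21488696, 1.1154973 ]), 'attitude': array([-2.55233356, -0.01129995,  2.03520872])}
side {'mtx': array([[398.28766437,   0.        , 283.74054496],
       [  0.        , 398.28766437, 210.61358917],
       [  0.        ,   0.        ,   1.        ]]), 'k1': -0.11027804366639, 'origin': array([0.13976068, 0.54317232, 0.55488502]), 'attitude': array([-2.09664119, -0.01376497, -2.54277143])}
wrist {'mtx': array([[357.45429519,   0.        , 276.17994913],
       [  0.        , 357.45429519, 209.84667251],
       [  0.        ,   0.        ,   1.        ]]), 'k1': 0.007729554896129746, 'origin': array([ 0.29408869, -0.55696293,  0.37311944]), 'attitude': array([ 2.81413581e+00,  1.64811218e-03, -1.21762559e+00])}
```

View pics/scene0.png

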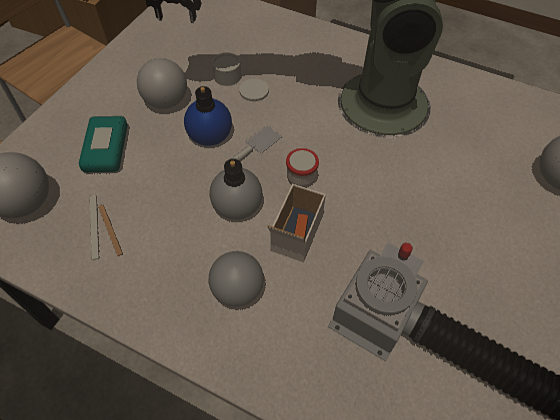

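View pics/side0.png

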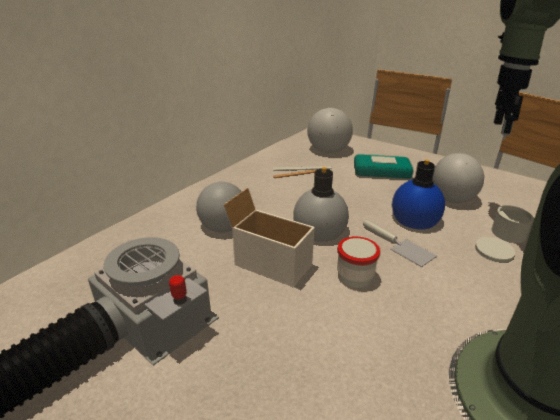

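View pics/wrist0.png

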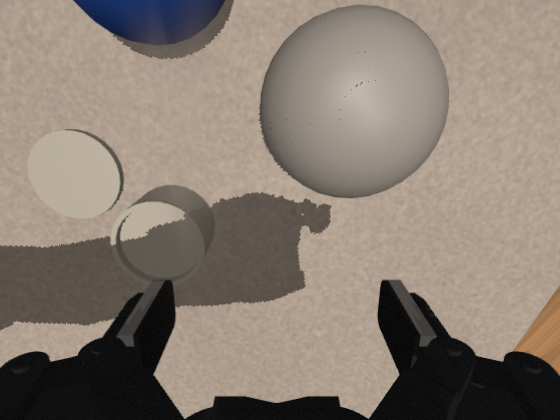

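Scene view: the grey ball with the black lampholder is at (235,190), with its holder at (233,172). The blue look-alike is at (208,120) and the plain balls, without holders, are at (236,279), (162,84) and (18,187). The shade is the grey one with the holder. The red knob is at (405,250) and the mouth at (388,283). I'll confirm in a crop and measure.

```bash
cat > h.py <<'E'
import numpy as np,cv2
from scipy.spatial.transform import Rotation as R
from workcell import monitor,cams,bot
def Rm(a): return R.from_euler('xyz',a).as_matrix()
def ray(c,uv):
    K=c['mtx'];x=(uv[0]-K[0,2])/K[0,0];y=(uv[1]-K[1,2])/K[1,1]
    s=1.
    for _ in range(20): s=1/(1+c['k1']*(x*x+y*y)*s*s)
    d=Rm(c['attitude'])@np.array([x*s,y*s,1.]);return np.array(c['origin']),d/np.linalg.norm(d)
def plane(c,uv,z):
    o,d=ray(c,uv);return o+d*(z-o[2])/d[2]
def tri(*cu):
    A=np.zeros((3,3));b=np.zeros(3);rs=[ray(c,u) for c,u in cu]
    for o,d in rs:
        P=np.eye(3)-np.outer(d,d);A+=P;b+=P@o
    p=np.linalg.solve(A,b);return p,[np.linalg.norm(np.cross(p-o,d)) for o,d in rs]
def proj(c,p):
    q=Rm(c['attitude']).T@(np.array(p)-c['origin']);x,y=q[0]/q[2],q[1]/q[2];f=1+c['k1']*(x*x+y*y);K=c['mtx']
    return np.array([K[0,0]*x*f+K[0,2],K[1,1]*y*f+K[1,2]])
def red(img):
    h=cv2.cvtColor(img,cv2.COLOR_RGB2HSV);return (((h[...,0]<8)|(h[...,0]>172))&(h[...,1]>150)&(h[...,2]>60)).astype(np.uint8)
E
python3 - <<'E'
from h import *
a=cv2.imread('pics/scene0.png');b=cv2.imread('pics/side0.png')
def crop(i,x,y,w,h,s): return cv2.resize(i[y:y+h,x:x+w],None,fx=s,fy=s,interpolation=cv2.INTER_CUBIC)
t=np.hstack([crop(a,185,145,100,75,4),crop(b,275,160,100,75,4)])
u=np.hstack([crop(a,330,235,100,75,4),crop(b,95,230,130,97.5.__int__(),400/130)[:300]] if 0 else [crop(a,330,235,100,75,4),cv2.resize(b[230:328,95:226],(400,300),interpolation=cv2.INTER_CUBIC)])
cv2.imwrite('pics/crop1.png',np.vstack([t,u]))
for n,i in(('scene',a),('side',b)):
    m=red(i[:,:,::-1].copy());k,l,s,c=cv2.connectedComponentsWithStats(m);print(n,[(list(map(int,s[j])),c[j].round(1)) for j in range(1,k) if s[j][4]>20])
E
```

```text
scene [([286, 149, 33, 27, 234], array([301.9, 164. ])), ([401, 243, 11, 15, 95], array([406.3, 248.6]))]
side [([338, 236, 42, 29, 420], array([357.8, 253.5])), ([169, 275, 17, 24, 328], array([177.2, 286.4]))]
```

View pics/crop1.png

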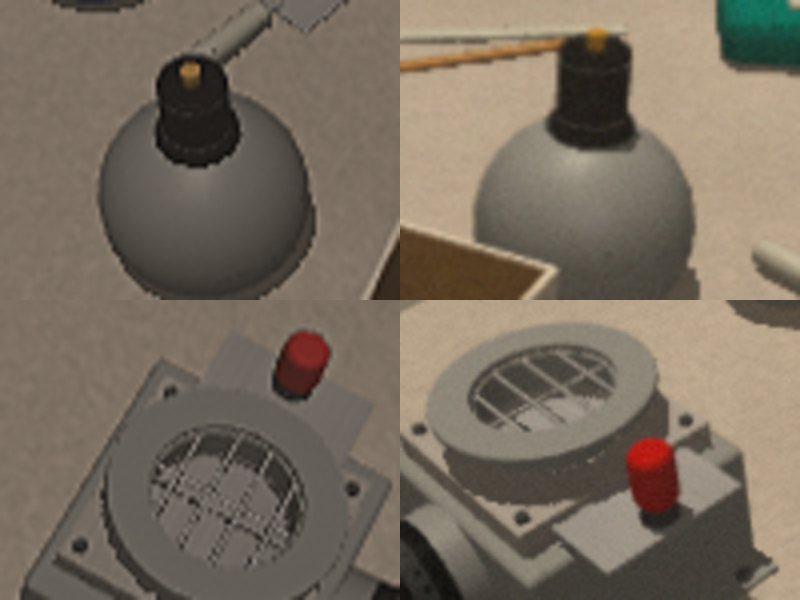

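```bash
python3 - <<'E'
from h import *
S=cams.get_calibration('scene');D=cams.get_calibration('side')
for n,u,v,z in(('holdertop',(233,165.5),(323.75,171.5),.163),('stubtop',(232.5,162.5),(323.75,168),.173),('mouth',(387,284),(141.5,258.7),.133),('knob',(406,250),(177.2,286.4),.124)):
    print(n,plane(S,u,z).round(4),plane(D,v,z).round(4),tri((S,u),(D,v)))
E
```

```text
holdertop [ 0.5433 -0.2222  0.163 ] [ 0.543  -0.2259  0.163 ] (array([ 0.5425207 , -0.22305884,  0.16338155]), [np.float64(0.0011511227575136777), np.float64(0.0011511227575136218)])
stubtop [ 0.5424 -0.2233  0.173 ] [ 0.5425 -0.2237  0.173 ] (array([ 0.5424179 , -0.22336792,  0.17308259]), [np.float64(7.434029335894893e-05), np.float64(7.43402933591047e-05)])
mouth [0.6563 0.2233 0.133 ] [0.653  0.2241 0.133 ] (array([0.65519137, 0.22304298, 0.13119793]), [np.float64(0.0003033644013737602), np.float64(0.00030336440137378515)])
knob [0.5516 0.2332 0.124 ] [0.5558 0.2309 0.124 ] (array([0.55321785, 0.23303366, 0.12671119]), [np.float64(0.00012411455921493752), np.float64(0.00012411455921478048)])
```

```bash
cat >> h.py <<'E'
def go(p,yaw,roll=-np.pi/2):
    s=monitor.observe();T=Rm(s['tool_rot']);G=R.from_euler('xyz',[roll,0,yaw]).as_matrix()
    print('pos',s['position'].round(4),'rot',s['tool_rot'].round(4),'t',round(s['clock'],2))
    print('turn',R.from_matrix(T.T@G).as_rotvec().round(3),'shift mm',(T.T@(np.array(p)-s['position'])*1000).round(1))
E
python3 -c "
from h import *
go([.553,.232,.26],1.487)"
```

```text
pos [ 0.2159 -0.5863  0.2419] rot [-1.5708e+00  8.0000e-04 -1.2180e+00] t 0.15
turn [-1.000e-03 -2.705e+00 -0.000e+00] shift mm [-651.4  -17.6  599.1]
```

Call:
send_rows(
  series="0 -0.1 0 -20 -10 20 1;0 -0.2 0 -50 -18 45 1;0 -0.3 0 -80 -18 73 1;0 -0.42 0 -110 -18 101 1;0 -0.54 0 -140 -18 129 1;0 -0.66 0 -170 -18 156 1;0 -0.78 0 -200 -18 184 1;0 -0.9 0 -230 -18 211 1;0 -1.02 0 -260 -18 239 1;0 -1.14 0 -290 -18 267 1;0 -1.26 0 -320 -18 294 1;0 -1.38 0 -350 -18 322 1;0 -1.5 0 -380 -18 349 1;0 -1.62 0 -410 -18 377 1;0 -1.74 0 -440 -18 405 1;0 -1.86 0 -470 -18 432 1;0 -1.98 0 -500 -18 460 1;0 -2.1 0 -530 -18 487 1;0 -2.22 0 -555 -18 510 1;0 -2.34 0 -575 -18 529 1",
  force=60,
)

```text
clock: 1.82
position: [0.514, 0.1387, 0.2603]
tool_rot: [-1.57, -0.001, 1.129]
force: [-0.0, -0.8, -0.8]
grip_width: 0.0853
```

```bash
python3 -c "
from h import *
go([.553,.232,.26],1.487);print(monitor.observe()['qpos'])"
```

```text
pos [0.514  0.1387 0.2603] rot [-1.5705e+00 -7.0000e-04  1.1292e+00] t 1.82
turn [-0.    -0.358  0.001] shift mm [101.    0.3   4.7]
[ 0.22399045  0.45245937 -0.80802203  1.79419155  0.37131757  1.05383601
  0.40818589]
```

Call:
send_rows(
  series="0 -0.1 0 25 0 1 1;0 -0.2 0 50 0 2 1;0 -0.3 0 75 0 4 1;0 -0.358 0 95 0 5 1;0 -0.358 0 101 0 5 1;0 -0.358 0 101 0 5 1;0 -0.358 0 101 0 5 1",
)

```text
clock: 2.4
position: [0.5528, 0.2284, 0.2599]
tool_rot: [-1.57, 0.001, 1.479]
force: [0.1, -0.2, 0.0]
grip_width: 0.0851
```

```bash
python3 -c "
from h import *
go([.553,.232,.26],1.487);print(monitor.observe()['qpos'])
c=cams.get_calibration('wrist');print(c['origin'],c['attitude'])
i=cams.grab_frame('wrist')
cv2.imwrite('pics/w1.png',i[:,:,::-1])
"
```

```text
pos [0.5528 0.2284 0.2599] rot [-1.5702e+00  6.0000e-04  1.4785e+00] t 2.4
turn [-0.001 -0.008 -0.001] shift mm [ 3.6 -0.1  0.1]
[ 0.07965079  0.58393008 -0.85817234  1.62314585  0.47322195  1.15616231
  0.58651174]
[0.47034917 0.23687947 0.39132912] [ 2.81322859e+00 -4.18526867e-04  1.47894264e+00]
```

View pics/w1.png

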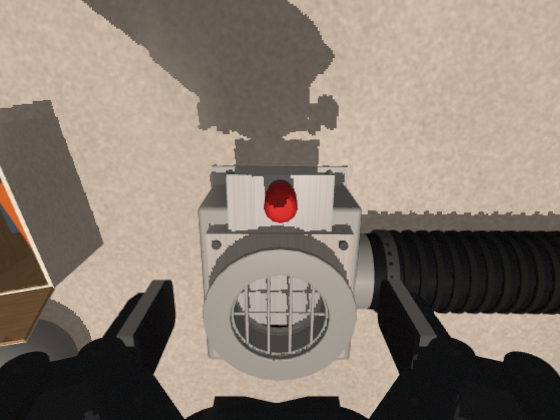

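```bash
python3 -c "
from h import *
c=cams.get_calibration('wrist')
for u in[(204,313),(355,313),(280,378),(280,249),(231,313),(329,313),(280,358)]: print(u,plane(c,u,.133).round(4))
i=cv2.imread('pics/w1.png')[:,:,::-1].copy();m=red(i);k,l,s,q=cv2.connectedComponentsWithStats(m);j=1+np.argmax(s[1:,4]);print(s[j],q[j])
for u,z in(((281,201),.13),((281,190),.142),((281,212),.142)):print(plane(c,u,z).round(4))
for u in((228,228),(334,228),(226,175),(334,175)):print('blade',plane(c,u,.096).round(4))
cv2.imwrite('pics/w1c.png',cv2.resize(i[160:385,190:370,::-1],None,fx=2.6,fy=2.6,interpolation=cv2.INTER_CUBIC))
"
```

```text
(204, 313) [0.6444 0.159  0.133 ]
(355, 313) [0.6562 0.2863 0.133 ]
(280, 378) [0.7192 0.2169 0.133 ]
(280, 249) [0.5912 0.2284 0.133 ]
(231, 313) [0.6465 0.1818 0.133 ]
(329, 313) [0.6542 0.2644 0.133 ]
(280, 358) [0.697  0.2189 0.133 ]
[ 264  182   33   41 1053] [280.15859449 202.08831909]
[0.5524 0.2326 0.13  ]
[0.5403 0.2335 0.142 ]
[0.5571 0.232  0.142 ]
blade [0.5838 0.183  0.096 ]
blade [0.5925 0.2768 0.096 ]
blade [0.5359 0.1879 0.096 ]
blade [0.5443 0.2787 0.096 ]
```

View pics/w1c.png

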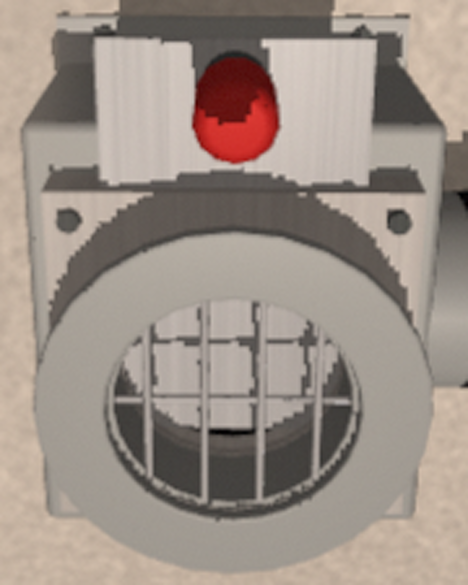

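```bash
python3 -c "
from h import *
go([.553,.2323,.122],1.479)"
```

```text
pos [0.5529 0.228  0.2601] rot [-1.5706e+00  8.0000e-04  1.4781e+00] t 2.45
turn [-0.    -0.001 -0.001] shift mm [  4.4 138.1   0.2]
```

Call:
send_rows(
  series="0 0 0 4 25 0 1;0 0 0 4 60 0 1;0 0 0 4 90 0 1;0 0 0 4 90 0 1",
)

```text
clock: 2.78
position: [0.5515, 0.2302, 0.1657]
tool_rot: [-1.565, 0.004, 1.478]
force: [-0.9, -1.4, -1.1]
grip_width: 0.0854
```

```bash
python3 -c "
from h import *
go([.553,.2323,.122],1.479)"
```

```text
pos [0.5515 0.2302 0.1657] rot [-1.5655  0.004   1.4782] t 2.78
turn [-0.005 -0.001 -0.004] shift mm [ 2.4 43.7 -1.6]
```

Call:
send_rows(
  series="0 0 0 1 15 0 1;0 0 0 1 30 0 1;0 0 0 1 44 0 1;0 0 0 1 48 0 1;0 0 0 1 48 0 1;0 0 0 1 48 0 1",
)

```text
clock: 3.28
position: [0.5536, 0.2342, 0.1227]
tool_rot: [-1.571, -0.0, 1.48]
force: [-0.5, 0.4, 0.2]
grip_width: 0.0856
```

```bash
python3 -c "
from h import *
go([.553,.2323,.122],1.479)
for n in ('wrist','side'): cv2.imwrite('pics/k_'+n+'.png',cams.grab_frame(n)[:,:,::-1])
go([.553,.2323,.122],1.479)
a=cv2.imread('pics/k_wrist.png');b=cv2.imread('pics/k_side.png')
cv2.imwrite('pics/k.png',np.hstack([cv2.resize(a,(400,300)),cv2.resize(b[200:350,60:260],(400,300))]))"
```

```text
pos [0.5536 0.2342 0.1227] rot [-1.571e+00 -3.000e-04  1.480e+00] t 3.28
turn [0.    0.001 0.   ] shift mm [-2.   0.7  0.5]
pos [0.5538 0.2343 0.1231] rot [-1.5717e+00 -5.0000e-04  1.4799e+00] t 3.38
turn [0.001 0.001 0.001] shift mm [-2.   1.1  0.6]
```

View pics/k.png

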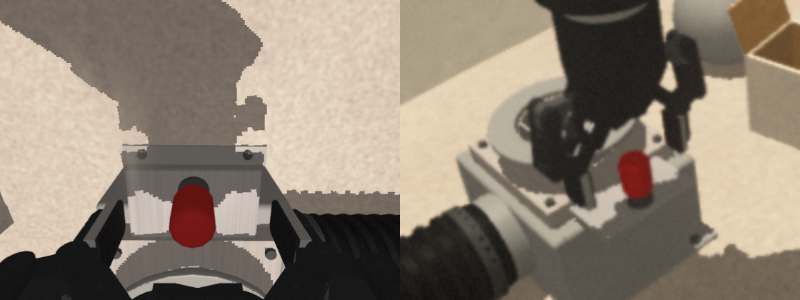

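The wrist view (left) shows the knob centred between the open pads, at about (192,215) in the half-size picture. Closing on it.

Call:
send_rows(
  series="0 0 0 -1 0 0 0;0 0 0 -2 0 0 0;0 0 0 -2 0 0 0;0 0 0 -2 0 0 0;0 0 0 -2 0 0 0;0 0 0 -2 0 0 0;0 0 0 -2 0 0 0;0 0 0 -2 0 0 0;0 0 0 -2 0 0 0;0 0 0 -2 0 0 0",
  force=60,
)

```text
clock: 4.22
position: [0.5534, 0.2315, 0.1227]
tool_rot: [-1.571, 0.001, 1.48]
force: [-2.6, -4.2, 8.3]
grip_width: 0.0242
```

Call:
send_rows(
  series="0 0 0 0 0 5 0;0 0 0 0 0 12 0;0 0 0 0 0 20 0;0 0 0 0 0 28 0;0 0 0 0 0 36 0;0 0 0 0 0 44 0;0 0 0 0 0 52 0;0 0 0 0 0 60 0;0 0 0 0 0 66 0;0 0 0 0 0 70 0;0 0 0 0 0 70 0",
)

```text
clock: 5.13
position: [0.4835, 0.2383, 0.1227]
tool_rot: [-1.572, 0.0, 1.48]
force: [-2.2, -1.9, 6.5]
grip_width: 0.024
```

Call:
send_rows(
  series="0 0 0 0 0 2 0;0 0 0 0 0 4 0;0 0 0 0 0 6 0;0 0 0 0 0 8 0;0 0 0 0 0 8 0",
)

```text
clock: 5.55
position: [0.4762, 0.239, 0.1226]
tool_rot: [-1.572, -0.0, 1.48]
force: [2.9, -1.3, 6.9]
grip_width: 0.0236
```

Call:
send_rows(
  series="0 0 0 0 0 1 0;0 0 0 0 0 2 0;0 0 0 0 0 3 0;0 0 0 0 0 4 0;0 0 0 0 0 4 0",
)

```text
clock: 5.97
position: [0.476, 0.239, 0.1228]
tool_rot: [-1.577, -0.002, 1.478]
force: [30.8, -1.0, -13.4]
grip_width: 0.0237
```

```bash
python3 -c "
from h import *
go([.553,.2323,.122],1.479);print(monitor.observe()['force'])
for n in ('wrist','side'): cv2.imwrite('pics/k2_'+n+'.png',cams.grab_frame(n)[:,:,::-1])
a=cv2.imread('pics/k2_wrist.png');b=cv2.imread('pics/k2_side.png')
cv2.imwrite('pics/k2.png',np.hstack([cv2.resize(a,(400,300)),cv2.resize(b[200:350,60:260],(400,300))]))"
```

```text
pos [0.476  0.239  0.1228] rot [-1.5771 -0.0023  1.4776] t 5.97
turn [ 0.006 -0.001  0.002] shift mm [  0.5   1.3 -77.3]
[ 30.79781446  -1.00105385 -13.38502734]
```

View pics/k2.png

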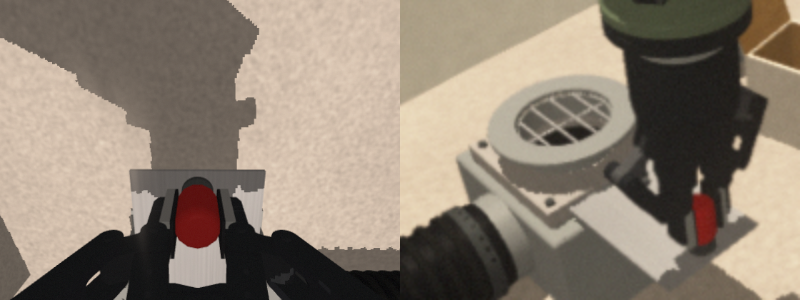

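The gate is out at its stop: force 31 N, and the knob is 180 mm from the mouth's axis. Releasing and rising.

Call:
send_rows(
  series="0 0 0 0 0 -2 0;0 0 0 0 0 -4 0;0 0 0 0 0 -4 1;0 0 0 0 0 -4 1;0 0 0 0 0 -4 1;0 0 0 0 0 -4 1;0 0 0 0 0 -4 1;0 0 0 0 -5 -4 1;0 0 0 0 -25 -4 1;0 0 0 0 -60 -4 1;0 0 0 0 -100 -4 1;0 0 0 0 -130 -4 1;0 0 0 0 -150 -4 1;0 0 0 0 -150 -4 1",
)

```text
clock: 7.23
position: [0.4766, 0.2401, 0.2766]
tool_rot: [-1.576, -0.003, 1.48]
force: [0.5, 0.4, 0.5]
grip_width: 0.0854
```

```bash
python3 -c "
from h import *
s=monitor.observe();print(s['qpos'])
go([.5424,-.2233,.27],1.479)
go([.5424,-.2233,.27],.8)
cv2.imwrite('pics/s2.png',cams.grab_frame('scene')[:,:,::-1])"
```

```text
[ 0.09511184  0.46416636 -0.91895172  1.7720804   0.41192215  1.10502037
  0.5189757 ]
pos [0.4766 0.2401 0.2766] rot [-1.5757 -0.0027  1.48  ] t 7.23
turn [0.005 0.001 0.003] shift mm [-455.6    5.9 -107.6]
pos [0.4766 0.2401 0.2766] rot [-1.5757 -0.0027  1.48  ] t 7.23
turn [0.004 0.68  0.004] shift mm [-455.6    5.9 -107.6]
```

View pics/s2.png

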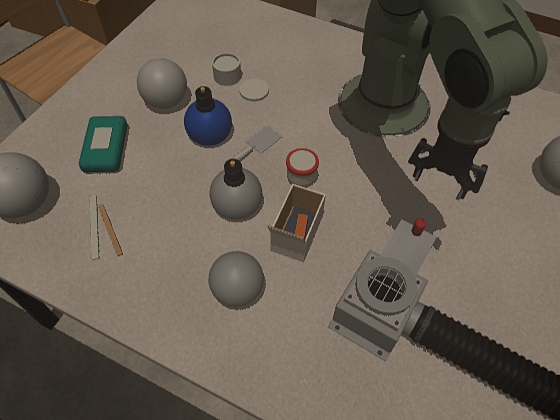

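Gate open (knob now at (418,227)), clutter undisturbed. Moving above the shade.

Call:
send_rows(
  series="0 0.07 0 -20 0 -5 1;0 0.14 0 -50 0 -12 1;0 0.21 0 -85 0 -20 1;0 0.28 0 -120 0 -28 1;0 0.35 0 -155 0 -37 1;0 0.42 0 -190 0 -45 1;0 0.49 0 -225 0 -53 1;0 0.56 0 -260 0 -61 1;0 0.63 0 -295 0 -70 1;0 0.70 0 -330 0 -78 1;0 0.77 0 -365 0 -86 1;0 0.84 0 -400 0 -94 1;0 0.88 0 -430 0 -102 1;0 0.88 0 -450 0 -107 1;0 0.88 0 -456 0 -107 1;0 0.88 0 -456 0 -107 1;0 0.88 0 -456 0 -107 1",
)

```text
clock: 8.7
position: [0.5405, -0.2238, 0.2716]
tool_rot: [-1.569, 0.0, 0.601]
force: [-0.0, -0.3, -0.2]
grip_width: 0.0858
```

```bash
python3 -c "
from h import *
print(monitor.observe()['qpos'])
go([.5424,-.2233,.131],.6)
c=cams.get_calibration('wrist');i=cams.grab_frame('wrist')
for p in ([.5424,-.2233,.173],[.5424,-.2233,.163],[.5424,-.2233,.114]): print(proj(c,p))
np.save('w2c.npy',c,allow_pickle=True)
cv2.imwrite('pics/w2.png',i[:,:,::-1])"
```

```text
[ 0.71667455  0.48423928 -0.60551565  1.65192786  0.30081115  1.10140508
  0.6278532 ]
pos [ 0.5405 -0.2238  0.2716] rot [-1.5695e+00  3.0000e-04  6.0060e-01] t 8.7
turn [-0.001  0.001 -0.   ] shift mm [  1.9 140.6  -0.8]
[277.64793468 218.241205  ]
[277.58178039 213.41916639]
[277.31788964 194.18119989]
```

View pics/w2.png

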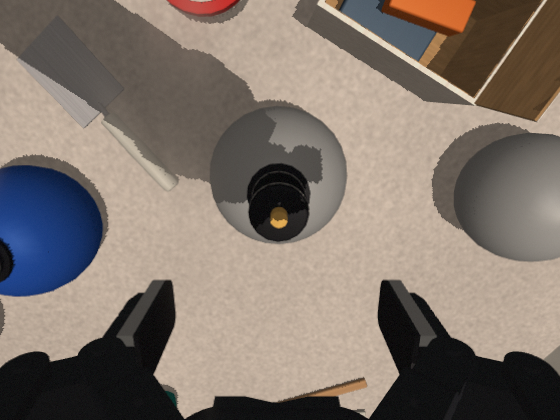

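The grey shade's holder is centred below the tool. The brass stub is at (279,216) against a predicted (278,218), within 1–2 mm. The blue one is off to the left at (40,230). Descending.

Call:
send_rows(
  series="0 0 0 2 25 -1 1;0 0 0 2 60 -1 1;0 0 0 2 90 -1 1;0 0 0 2 110 -1 1;0 0 0 2 125 -1 1;0 0 0 2 136 -1 1;0 0 0 2 138 -1 1;0 0 0 2 138 -1 1",
)

```text
clock: 9.42
position: [0.5431, -0.2236, 0.1343]
tool_rot: [-1.57, 0.0, 0.601]
force: [0.3, -0.4, 1.1]
grip_width: 0.0854
```

```bash
python3 -c "
from h import *
go([.5425,-.2229,.134],.6);print(monitor.observe()['force'])
b=cams.grab_frame('side');a=cams.grab_frame('wrist')
cv2.imwrite('pics/g.png',np.hstack([cv2.resize(a,(400,300)),cv2.resize(b[110:260,225:425],(400,300))])[:,:,::-1])"
```

```text
pos [ 0.5431 -0.2236  0.1343] rot [-1.5702e+00  1.0000e-04  6.0100e-01] t 9.42
turn [-0.001  0.001 -0.   ] shift mm [-0.1  0.3  0.9]
[ 0.31874203 -0.40897079  1.07067692]
```

View pics/g.png

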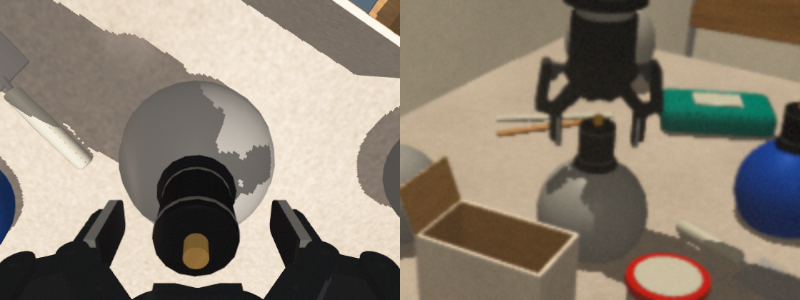

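The fingers straddle the holder, with the stub at (196,250) midway between the pads. Closing.

Call:
send_rows(
  series="0 0 0 0 0 1 0;0 0 0 0 0 1 0;0 0 0 0 0 1 0;0 0 0 0 0 1 0;0 0 0 0 0 1 0;0 0 0 0 0 1 0;0 0 0 0 0 1 0;0 0 0 0 0 1 0;0 0 0 0 0 1 0",
  force=80,
)

```text
clock: 10.27
position: [0.5427, -0.2238, 0.135]
tool_rot: [-1.572, -0.0, 0.6]
force: [-2.6, -0.0, 8.7]
grip_width: 0.0424
```

Call:
send_rows(
  series="0 0 0 0 -5 0 0;0 0 0 0 -15 0 0;0 0 0 0 -30 0 0;0 0 0 0 -45 0 0;0 0 0 0 -55 0 0;0 0 0 0 -60 0 0;0 0 0 0 -60 0 0;0 0 0 0 -60 0 0;0 0 0 0 -60 0 0",
)

```text
clock: 11.02
position: [0.5421, -0.2236, 0.1936]
tool_rot: [-1.57, 0.001, 0.6]
force: [-0.6, 0.0, -4.5]
grip_width: 0.0425
```

```bash
python3 -c "
from h import *
s=monitor.observe();print(s['force'],s['grip_width'],s['qpos'])
go([.5425,-.2229,.335],.6)
b=cams.grab_frame('side');a=cams.grab_frame('scene')
cv2.imwrite('pics/l.png',np.hstack([cv2.resize(a[100:250,150:350],(400,300)),cv2.resize(b[110:260,225:425],(400,300))])[:,:,::-1])"
```

```text
[-0.6335126   0.02821102 -4.50937442] 0.042465219359162705 [ 0.68876541  0.57011663 -0.57284171  1.73078565  0.36748226  0.95072442
  0.57092256]
pos [ 0.5421 -0.2236  0.1936] rot [-1.5699e+00  6.0000e-04  6.0000e-01] t 11.02
turn [-0.001 -0.    -0.001] shift mm [   0.6 -141.4    0.4]
```

View pics/l.png

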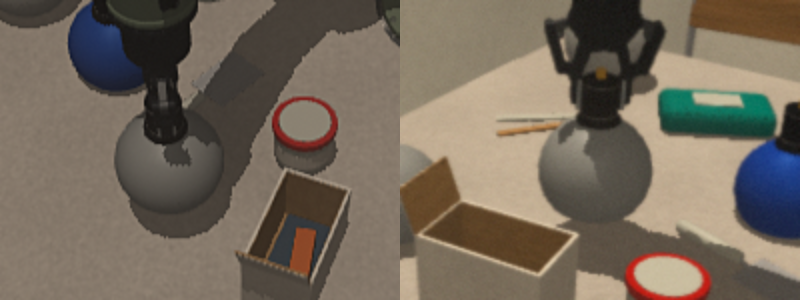

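Lifted and hanging free (wrist force down 4.5 N). Raising higher, then carrying across.

Call:
send_rows(
  series="0 0 0 0 -10 0 0;0 0 0 0 -30 0 0;0 0 0 0 -55 0 0;0 0 0 0 -80 0 0;0 0 0 0 -105 0 0;0 0 0 0 -130 0 0;0 0 0 0 -145 0 0;0 0 0 0 -150 0 0;0 0 0 0 -150 0 0;0 0 0 0 -150 0 0",
)

```text
clock: 11.95
position: [0.5421, -0.2236, 0.3436]
tool_rot: [-1.57, 0.001, 0.6]
force: [0.2, -0.9, -4.9]
grip_width: 0.043
```

```bash
python3 -c "
from h import *
s=monitor.observe();print(s['force'],s['grip_width'],s['qpos'])
go([.6552,.2227,.345],1.2)"
```

```text
[ 0.22032142 -0.88744412 -4.8986652 ] 0.043019020456897476 [ 0.72674061  0.4262836  -0.62266235  1.54956474  0.25682248  1.24965825
  0.66483746]
pos [ 0.5421 -0.2236  0.3436] rot [-1.5701e+00  6.0000e-04  6.0000e-01] t 11.95
turn [-0.001 -0.6   -0.   ] shift mm [345.3  -1.4 304.5]
```

Call:
send_rows(
  series="0 -0.02 0 10 -1 9 0;0 -0.05 0 26 -1 23 0;0 -0.08 0 46 -1 41 0;0 -0.12 0 68 -1 60 0;0 -0.16 0 90 -1 79 0;0 -0.2 0 112 -1 99 0;0 -0.24 0 134 -1 118 0;0 -0.28 0 156 -1 138 0;0 -0.32 0 178 -1 157 0;0 -0.36 0 200 -1 176 0;0 -0.4 0 222 -1 196 0;0 -0.44 0 244 -1 215 0;0 -0.48 0 266 -1 235 0;0 -0.52 0 288 -1 254 0;0 -0.55 0 308 -1 272 0;0 -0.57 0 325 -1 287 0;0 -0.59 0 337 -1 297 0;0 -0.6 0 343 -1 302 0;0 -0.6 0 345 -1 304 0;0 -0.6 0 345 -1 304 0",
)

```text
clock: 13.62
position: [0.6553, 0.2222, 0.3444]
tool_rot: [-1.57, 0.001, 1.2]
force: [0.7, -0.0, -3.4]
grip_width: 0.0425
```

Call:
send_rows(
  series="0 0 0 0 0 0 0;0 0 0 0 0 0 0;0 0 0 0 0 0 0",
)

```text
clock: 13.87
position: [0.6557, 0.2209, 0.3455]
tool_rot: [-1.571, 0.0, 1.198]
force: [-0.7, -0.4, -3.9]
grip_width: 0.0427
```

```bash
python3 -c "
from h import *
s=monitor.observe();print(s['force'],s['grip_width'],s['qpos'])
go([.6552,.2227,.279],1.2)
b=cams.grab_frame('side');a=cams.grab_frame('scene')
cv2.imwrite('pics/o_s.png',a[:,:,::-1]);cv2.imwrite('pics/o_d.png',b[:,:,::-1])
cv2.imwrite('pics/o.png',np.hstack([cv2.resize(a[150:390,260:480],(400,436)),cv2.resize(b[100:340,40:260],(400,436))])[:,:,::-1])"
```

```text
[-0.7349263  -0.44593087 -3.85822215] 0.0426516019730776 [ 0.01258412  0.65321794 -0.77384346  1.23538445  0.44451588  1.42125438
  0.48016161]
pos [0.6557 0.2209 0.3455] rot [-1.5712e+00  3.0000e-04  1.1984e+00] t 13.87
turn [ 0.    -0.002 -0.   ] shift mm [ 1.5 66.5  1.2]
```

View pics/o.png

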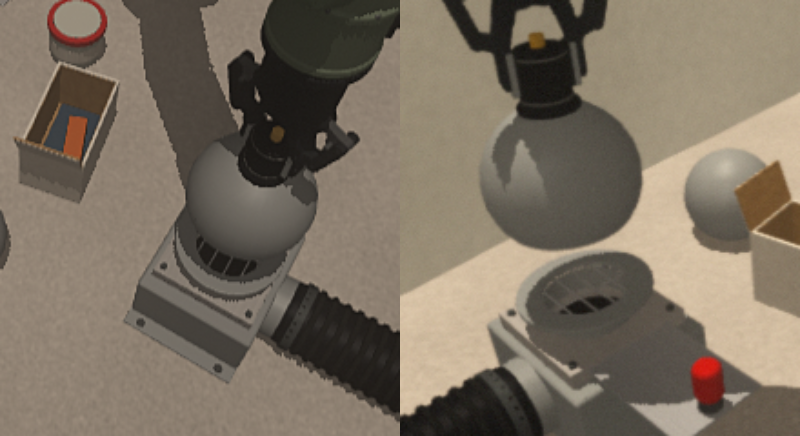

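```bash
cat > chk.py <<'E'
from h import *
import sys
p=monitor.observe()['position'];off=.135
cs={n:cams.get_calibration(n) for n in('scene','side')}
def ov(n,f,box,x,y,rz):
    c=cs[n];i=f.copy()
    q=np.array([x,y,rz])
    C=q+[0,0,.0433];o=np.array(c['origin']);d=C-o;L=np.linalg.norm(d);d/=L
    r=.07*np.sqrt(1-(.07/L)**2);cc=C-d*(.07**2/L);a=np.cross(d,[0,0,1]);a/=np.linalg.norm(a);b=np.cross(d,a)
    x0,y0,x1,y1=box;s=4
    big=cv2.resize(i[y0:y1,x0:x1],None,fx=s,fy=s,interpolation=cv2.INTER_CUBIC)
    P=lambda v:tuple(((proj(c,v)-[x0,y0]+.5)*s).astype(int))
    for t in np.linspace(0,2*np.pi,48): cv2.circle(big,P(cc+r*(a*np.cos(t)+b*np.sin(t))),1,(0,255,0),-1)
    for z in(.173,.163): cv2.circle(big,P(q+[0,0,z]),3,(255,0,255),1)
    for t in np.linspace(0,2*np.pi,36):
        cv2.circle(big,P([.6552+.066*np.cos(t),.2227+.066*np.sin(t),.133]),1,(255,255,0),-1)
        cv2.circle(big,P(q+[.055*np.cos(t),.055*np.sin(t),0]),1,(255,0,0),-1)
    return big
E
python3 - <<'E'
from chk import *
a=cv2.imread('pics/o_s.png')[:,:,::-1].copy();b=cv2.imread('pics/o_d.png')[:,:,::-1].copy()
x,y,z=p
A=ov('scene',a,(340,205,440,320),x,y,z-off);B=ov('side',b,(80,110,180,290),x,y,z-off)
B=cv2.resize(B,None,fx=.8,fy=.8);h=max(A.shape[0],B.shape[0]);f=lambda m:cv2.copyMakeBorder(m,0,h-m.shape[0],0,0,cv2.BORDER_CONSTANT)
cv2.imwrite('pics/ov.png',np.hstack([f(A),f(B)])[:,:,::-1])
E
```

```text
(no output)
```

View pics/ov.png

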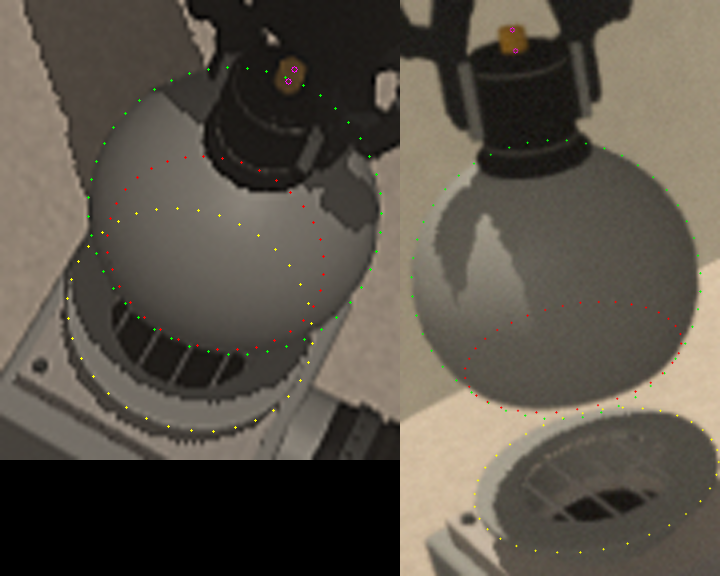

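The overlay of the predicted outlines (ball, rim, flange) agrees with both views within about 1 px, and the shade is upright. Descending slowly.

Call:
send_rows(
  series="0 0 0 1 5 1 0;0 0 0 1 12 1 0;0 0 0 1 20 1 0;0 0 0 1 28 1 0;0 0 0 1 35 1 0;0 0 0 1 41 1 0;0 0 0 1 46 1 0;0 0 0 1 50 1 0;0 0 0 1 50 1 0;0 0 0 1 50 1 0;0 0 0 1 50 1 0",
)

```text
clock: 14.88
position: [0.6551, 0.2235, 0.2957]
tool_rot: [-1.571, -0.0, 1.2]
force: [0.4, 0.4, -3.1]
grip_width: 0.0422
```

```bash
python3 -c "
from h import *
go([.6552,.2227,.279],1.2)
"
```

```text
pos [0.6551 0.2235 0.2957] rot [-1.5711e+00 -4.0000e-04  1.2000e+00] t 14.88
turn [ 0. -0.  0.] shift mm [-0.7 16.7 -0.4]
```

Call:
send_rows(
  series="0 0 0 0 3 0 0;0 0 0 0 6 0 0;0 0 0 0 9 0 0;0 0 0 0 12 0 0;0 0 0 0 14 0 0;0 0 0 0 16 0 0;0 0 0 0 16 0 0;0 0 0 0 16 0 0;0 0 0 0 16 0 0;0 0 0 0 16 0 0;0 0 0 0 16 0 0;0 0 0 0 16 0 0",
)

```text
clock: 15.88
position: [0.655, 0.2234, 0.2794]
tool_rot: [-1.571, -0.0, 1.2]
force: [0.2, -0.6, -3.8]
grip_width: 0.0423
```

```bash
python3 - <<'E'
from chk import *
go([.6552,.2227,.279],1.2);s=monitor.observe();print(s['force'],s['qd'].round(3),s['grip_width'])
a=cams.grab_frame('scene');b=cams.grab_frame('side');cv2.imwrite('pics/f_s.png',a[:,:,::-1]);cv2.imwrite('pics/f_d.png',b[:,:,::-1])
x,y,z=p
A=ov('scene',a,(340,220,440,335),x,y,z-off);B=ov('side',b,(80,145,190,305),x,y,z-off)
B=cv2.resize(B,None,fx=.8,fy=.8);h=max(A.shape[0],B.shape[0]);f=lambda m:cv2.copyMakeBorder(m,0,h-m.shape[0],0,0,cv2.BORDER_CONSTANT)
cv2.imwrite('pics/ov2.png',np.hstack([f(A),f(B)])[:,:,::-1])
cv2.imwrite('pics/f2.png',cv2.resize(b[225:285,90:210],None,fx=6,fy=6,interpolation=cv2.INTER_CUBIC)[:,:,::-1])
E
```

```text
pos [0.655  0.2234 0.2794] rot [-1.5709e+00 -1.0000e-04  1.1999e+00] t 15.88
turn [ 0. -0.  0.] shift mm [-0.6  0.4 -0.4]
[ 0.21274973 -0.61825631 -3.78742939] [0.002 0.001 0.    0.    0.001 0.    0.001] 0.042270379968849775
```

View pics/ov2.png

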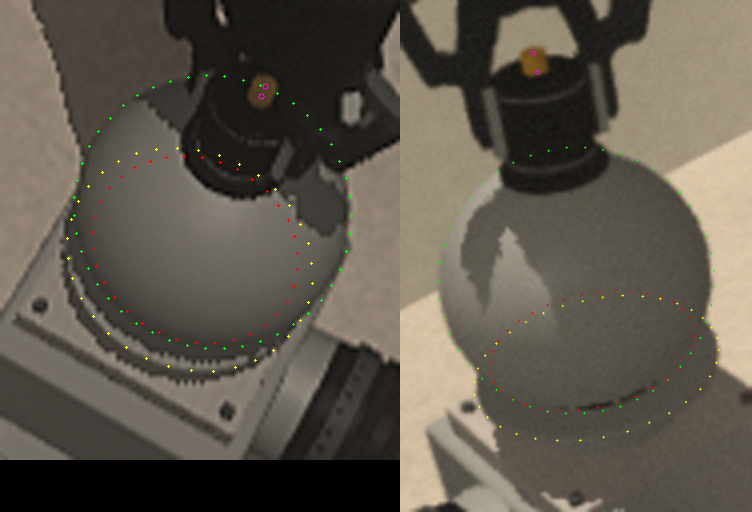

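View pics/f_s.png

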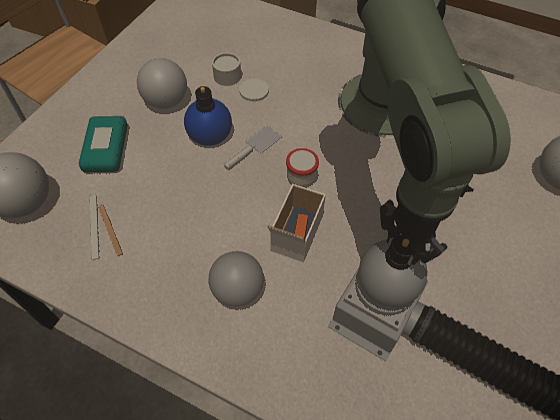

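View pics/f2.png

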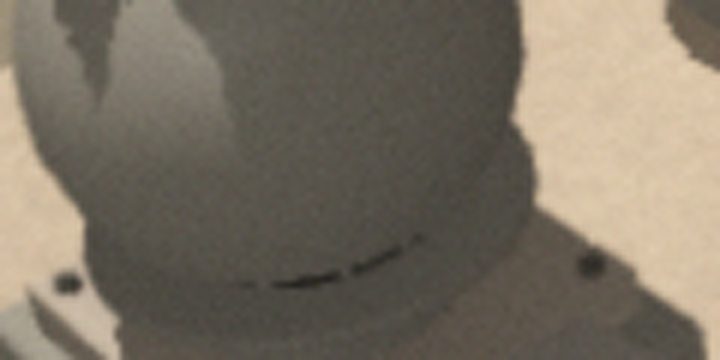

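```bash
python3 - <<'E'
from h import *
i=cv2.imread('pics/f_d.png')[:,:,::-1].copy();k,l,s,q=cv2.connectedComponentsWithStats(red(i))
c=cams.get_calibration('side')
for j in range(1,k):
    if s[j][4]>20:
        w=plane(c,q[j],.1267);print(q[j],w,np.hypot(w[0]-.6552,w[1]-.2229))
s0=monitor.observe();print(s0['position'],s0['qd'].round(3),s0['clock'])
print(bot.job_done())
E
```

```text
[357.89876543 253.87407407] [ 0.35269515 -0.0187977   0.1267    ] 0.387204034060866
[208.74673629 308.83550914] [0.47632468 0.24033337 0.1267    ] 0.17972284593189455
[0.65502355 0.22335293 0.2793413 ] [-0.001  0.     0.003  0.001 -0.001  0.    -0.002] 15.9833
the job is handed in; nothing more can be done
None
```

I opened the blast gate, carried the grey shade over by its black lampholder, and handed the job in at about 16 s. The arm was holding the shade above the suction mouth.

- **Gate:** I pulled it until it reached the stop (31 N). At the end the knob measured 179.7 mm from the mouth's axis, against 180 mm for fully out.
- **Shade position:** the tool was within about 1 mm of the measured mouth centre and upright. The worked-out gap from rim to flange is about 11 mm. It comes from the tool height, and the outlines drawn over both camera views agree with it to about 1 px, or 1–3 mm.
- **Hold:** joint speeds were near zero, and the wrist was still carrying the shade's full weight (about 3.8 N), so nothing suggested it was resting on the station.
- **Clutter:** the carton, tub, globe and spatula looked unmoved in the last scene picture, by eye only.

No check failed. The only mismatch was while hovering higher: the side view put the rim about 1 px above the prediction, so the real gap may be 1–3 mm larger than 11 mm. That is still within the 4–20 mm allowed.

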